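# Hang the parts dipper in the notch of the bin's lip

### The job

Put the orange-handled dipper away on the green parts bin: hook it over the left part of the raised metal lip facing you, then slide it gently to the right along the lip, without forcing it, until the hook drops into the notch near the middle. Leave it hanging there at rest, down in the notch, and do not disturb the bottle, the beaker or the tape roll standing around.

Things in the scene. Friction and masses are not known exactly. Their poses are not given: they have to be found in the camera images.
- bin: Green open-topped parts bin, 120 mm deep (x), 220 mm wide (y), walls 5 mm thick and 110 mm high; it never moves. Origin: centre of its underside; x points from its front wall (at x = -60 to -55 mm, facing the robot) into the bin, y along the front wall to the left seen from the robot, z up. On the front wall stands the lip, a straight upright aluminium strip 26 mm high, in line with the wall.
- lip_mid (a point): Middle of the front wall, at the height of the lip's top edge (136 mm above the table), mid thickness; axes as the bin's. The lip is 5 mm thick and rigid. Its only notch, 19 mm wide, 10 mm deep with flat floor and slightly bevelled corners, has its centre anywhere from 18 mm left to 18 mm right of this point: not measured, but fixed during the work, to be felt for.
- dipper: Loose steel dipper, 172 mm tall, about 0.12 kg, standing on its cup. Origin: centre of the cup's underside; z up the handle, x from cup to hook, y across. Cup 47 mm wide, 34 mm high; flat handle 14 mm wide (y), centre at x = 25.5 mm; near its top a hook reaches to +x and turns down. Hung, its x points as the bin's x: cup and handle outside, towards the robot, hook tip inside.
- dipper_grip (a point): Where to grasp: a point inside the orange grip on top of the dipper, 148 mm above the cup's underside; the grip is a block 12 mm (x) by 16 mm (y) by 60 mm high and spans 36 mm below to 24 mm above this point. Grasp it from above with the fingers closing along y (16 mm). Axes as the dipper's.
- dipper_hook (a point): Centre of the underside of the hook's crown, the face that rests on the lip: 105 mm above the cup's underside, 9.75 mm to +x and 43 mm below dipper_grip. The hook is 14 mm wide (y); the slot under the crown is 14.5 mm wide (x, 7.25 mm either side of this point), and the hook's tip hangs 16.5 mm below it. Axes as the dipper's.
- bottle_oil: Small amber bottle with black cap, 52 mm across, 109 mm high, beside the right end of the bin. Origin: centre of its underside. Leave alone.
- beaker_small: Empty translucent beaker, 63 mm across, 70 mm high, beside the left end of the bin. Origin: centre of its underside. Leave alone.
- tape_blue: Roll of blue tape lying flat, 94 mm across, 25 mm high, in front of the bin. Origin: centre of its underside. Leave alone.
- lip_left (a point): Point on the lip's top edge (mid thickness) 55 mm left (+y) of lip_mid; axes as the bin's. Hook the dipper on here, within 10 mm: this stretch is always plain straight edge. The lip's edge is plain up to the notch and for 45 mm beyond it. It is rigid: touch it at a few mm/s, slide pressing lightly (about 4 N), never over 25 N.
There are look-alikes about, which are no part of the job. Leave any purple look-alike of the dipper alone.

How it is judged (in metres and radians):
On the way, in this order (a step that is already met when the one before it is completed fails the run):
1. the hook sits over the left part of the lip, more than 40 mm left of the middle, resting on its top edge (y of dipper_hook in the frame of lip_mid between 0.04 and 0.085 m and x of dipper_hook in the frame of lip_mid between -0.008 and 0.008 m and z of dipper_hook in the frame of lip_mid between -0.004 and 0.005 m and contact force between dipper and bin above 0.2 N), for 0.1 s.
2. the hook, still over the lip and touching it, is slid to the right, 22 to 36 mm left of the middle (y of dipper_hook in the frame of lip_mid between 0.022 and 0.036 m and x of dipper_hook in the frame of lip_mid between -0.008 and 0.008 m and z of dipper_hook in the frame of lip_mid between -0.004 and 0.005 m and contact force between dipper and bin above 0.2 N).
At the end, for the whole second after the job is handed in: The dipper hangs at rest by its hook on the bin's lip, upright within 0.2 rad, the hook's crown down in the notch: 7 to 14 mm below the lip's top edge, within 8 mm of the lip's thickness centre and within 26 mm of the front wall's middle (z of dipper_hook in the frame of lip_mid between -0.014 and -0.007 m and x of dipper_hook in the frame of lip_mid between -0.008 and 0.008 m and y of dipper_hook in the frame of lip_mid between -0.026 and 0.026 m and angle between dipper's own z axis and vertical below 0.2 rad and linear speed of dipper below 0.02 m/s and contact force between dipper and bin above 0.3 N); the robot touches nothing.
It fails at once if the dipper is pressed or knocked against the bin or its lip with more than 25 N (contact force between dipper and bin above 25 N).
It fails at once if the bottle is moved more than 20 mm (distance of bottle_oil from where it was at the start of the episode above 0.02 m).
It fails at once if the beaker is moved more than 20 mm (distance of beaker_small from where it was at the start of the episode above 0.02 m).
It fails at once if the tape roll is moved more than 20 mm (distance of tape_blue from where it was at the start of the episode above 0.02 m).
It also fails if it takes over 72 s, if anything falls off the work surface, if the arm or the gripper's body presses on something with over 40 N, if the wrist force passes 120 N, or if a joint passes its speed limit or range.

### The arm

A 6-joint arm with a two-finger parallel gripper is mounted at the origin on a cart in front of the work surface, level with it; the furniture and walls round the work are solid. World frame = base frame: x ahead of the robot, y to its left, z up, the work surface at z = 0. Lengths are in m, angles in degrees, forces in N, time in s.
With the tool pointing down it reaches from about 0.3 to 0.75 m from the base axis. Payload 8.5 kg.
Tool frame: the origin (TCP) lies midway between the tips of the shut fingers; the grasp point (between the pads) lies 19 mm behind it; z points along the fingers, y is the direction in which the jaws open and shut (so a half turn about z gives the same grasp; the last joint's range is limited). The gripper opens to 85 mm and grips with 20 to 120 N. Pads are 22 mm wide; open, the fingers measure 114 mm over their backs; the gripper's body (76 mm by 85 mm) begins 54 mm behind the grasp point. The pads swing forward as they close: fully open they stand 13 mm farther back than shut.
Start: joints at [-12.336, 21.807, 74.336, -0, 83.858, -12.336], TCP at [0.55, 0, 0.231] pointing down, gripper open.
Joint ranges: [-178.18, 178.18], [-50.72, 133.34], [12.68, 142.11], [-81.47, 261.47], [9.98, 163.14], [-165.26, 165.26]. Speed limits (degrees/s): [136.94, 136.94, 180, 180, 180, 180].

### API

Orientations are given as a 3x3 rotation matrix whose columns are the frame's x, y, z axes.
In Python, from rig import status, eyes, env gives the robot as it stands. The module is installed in compiled form; this text tells all that it offers.
- The arm moves only by the tool play_rows, never from a script. Its argument "targets" is text: rows parted by semicolons, each of 5 numbers parted by spaces: the shift along the tool's x, y, z in m, then the turn about the tool's z in rad, then the closure, from 0 (fully open) to 1 (shut). A call has 1 to 5 rows; each row is the pose to reach, as a shift and turn from the pose commanded when the call began, along the tool's axes at that moment; what a row does not reach only later rows make up. A row lasts 1/10 s, in which the tool goes at most 50 mm and 8.59 degrees, less where a joint would pass 70% of its speed; a pose out of reach is approached as far as the arm can. A call with a gripper value outside its range is refused whole. The fingers move at their own pace and stop on an object; "force" is the grip in N (left out, the last holds). Time passes only in rows, so rows that repeat a pose let the fingers close. It gives the time, the measured TCP pose, the force and the opening at its end, in the units of the state.
- status.observe(): the state, without advancing time (a new reading comes with each control period).
- eyes.get_image(name): name is "scene" or "side" or "wrist"; returns a dict with "pixels" (384x512x3 uint8, red, green, blue), "range_z" (384x512 float32, m along the optical axis (not along the pixel's ray), 0 where there is no reading), "mtx" (3x3 intrinsics, pixels), "k1" (the pictures are not rectified: a ray, as slopes to the right and down, at radius r is drawn at 1 + k1 r^2 times it, then the intrinsics apply), "world_to_cam" (4x4, takes a point from world to camera coordinates); the wrist camera has in their place "T_tool_cam" (4x4, takes a point from camera to tool coordinates, whose origin is the TCP and whose axes are the flange's). Camera axes: x right, y up, looking along -z (the intrinsics and any distortion apply to the point x, -y, -z); pixel columns grow to the right and rows downward; lengths in m; the calibration is good to about 2 mm. A picture is of the moment at which its call begins: read the wrist's pose just before it.
- env.close_job(): hands the job in, once; it reports no verdict.
The state is a dict: "time_s": time; "q": joint angles; "qvel": joint speeds; "joint_efforts": joint torques, N m; "position": TCP position; "tool_rot": TCP orientation; "ft_force": force on the tool from outside, world axes, zero at the start; "wrist_torque": the same for the moment, N m; "grip_width": finger opening in m.
Only numpy, scipy, OpenCV 4.12 (cv2) and the standard library are available. Lean on these libraries where they do the work, as an engineer would, in place of code of your own. Each camera call takes 0.05 s, during which the arm holds its last target.

## Working session

There is one attempt and no reset: what is moved stays moved. The work goes in short steps, Python scripts to look and compute and a tool call to move; the robot and the scene stay as the last step left them, time stands still between calls to the robot, and variables do not carry over. Pictures are saved under pics/ and viewed, and the job is handed in when it is done.

Besides the shell and the picture viewer there is one more tool, called after "Emit:" by a JSON object that holds its "api" and its "payload". play_rows: Moves the arm, as the interface text tells. Its arguments: {"type":"object","properties":{"targets":{"type":"string"},"force":{"type":"number"}},"required":["targets"]}

```bash
mkdir -p pics; ls; python3 - <<'E'
from rig import status,eyes
import cv2,pickle
s=status.observe(); print(s)
for n in ['scene','side','wrist']:
    d=eyes.get_image(n); pickle.dump((s,d),open(f'{n}0.pkl','wb'))
    cv2.imwrite(f'pics/{n}0.png',d['pixels'][:,:,::-1]); print(n,d['mtx'].tolist(),d['k1'],d.get('world_to_cam',d.get('T_tool_cam')))
E
```

```text
pics
{'time_s': 0.0, 'q': array([-1.23359094e+01,  2.18417659e+01,  7.43852297e+01,  1.04955203e-03,
        8.38577959e+01, -1.23353148e+01]), 'qvel': array([ 0.01927396, -0.04728481, -0.02614043,  0.0083365 ,  0.09372844,
        0.07025674]), 'joint_efforts': array([-1.00240642e-03, -4.48466885e+01, -2.31285810e+01, -2.87182611e-04,
        4.73836102e-03,  1.77242771e-05]), 'position': array([5.49707794e-01, 6.51388444e-05, 2.30701706e-01]), 'tool_rot': array([[ 1.25925305e-05,  9.99998960e-01, -1.44183066e-03],
       [ 9.99999944e-01, -1.21110285e-05,  3.33960085e-04],
       [ 3.33942275e-04, -1.44183478e-03, -9.99998905e-01]]), 'ft_force': array([-1.32775357, -0.00881103, -0.70568129]), 'wrist_torque': array([ 0.02555594, -0.02757554,  0.02139623]), 'grip_width': 0.08568441982654816}
scene [[484.2832562736916, 0.0, 245.82003838859407], [0.0, 484.2832562736916, 189.40462926243137], [0.0, 0.0, 1.0]] -0.15489492080168885 [[-0.8914605  -0.45257424  0.02178835  0.47119935]
 [ 0.30478775 -0.56338726  0.76791876 -0.26335513]
 [-0.33526497  0.69121007  0.64017657 -1.20679944]
 [ 0.          0.          0.          1.        ]]
side [[453.9510327802551, 0.0, 257.1450196240309], [0.0, 453.9510327802551, 194.1741050846215], [0.0, 0.0, 1.0]] 0.03820448321426383 [[ 0.83825115 -0.54487993 -0.02099682 -0.42097402]
 [ 0.27371365  0.38715714  0.88044885 -0.24678414]
 [-0.47160984 -0.74378438  0.473676   -0.84204143]
 [ 0.          0.          0.          1.        ]]
wrist [[305.19937964311424, 0.0, 258.4779971715508], [0.0, 305.19937964311424, 191.103866119253], [0.0, 0.0, 1.0]] -0.051543036654652624 [[ 7.63167340e-04  9.58601759e-01  2.84749163e-01  7.41697142e-02]
 [ 9.99999654e-01 -8.25749836e-04  9.97304737e-05  1.34353954e-04]
 [ 3.30733382e-04  2.84748989e-01 -9.58602057e-01 -1.42035305e-01]
 [ 0.00000000e+00  0.00000000e+00  0.00000000e+00  1.00000000e+00]]
```

View pics/scene0.png

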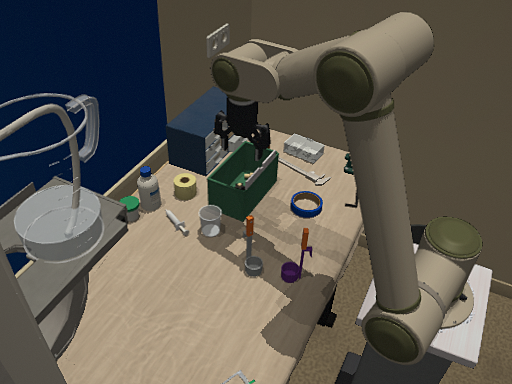

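View pics/side0.png

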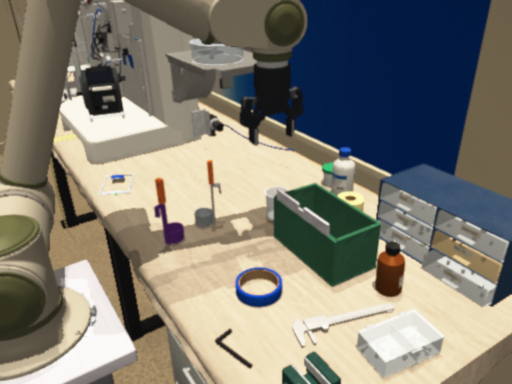

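View pics/wrist0.png

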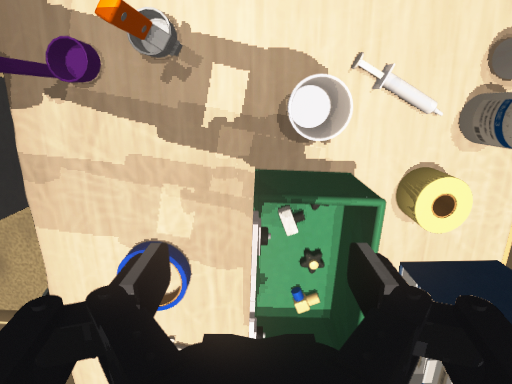

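Candidates for the dipper: the steel one (scene 250,228/cup 254,266; side 211,175; wrist 150,30), and the purple one with an orange grip (scene 305,240/cup 291,271; side 160,192; wrist 70,60). I choose the steel one. Next I measure it and crop it close.

```bash
cat > h.py <<'E'
import numpy as np,cv2,pickle
from rig import status,eyes
def grab(n,save=None):
    s=status.observe(); d=eyes.get_image(n)
    if save: cv2.imwrite(f'pics/{save}.png',d['pixels'][:,:,::-1])
    return s,d
def c2w(s,d):
    if 'world_to_cam' in d: return np.linalg.inv(d['world_to_cam'])
    T=np.eye(4);T[:3,:3]=s['tool_rot'];T[:3,3]=s['position'];return T@d['T_tool_cam']
def slopes(d,uv):
    uv=np.atleast_2d(uv).astype(float);K=d['mtx']
    p=(uv-K[:2,2])/[K[0,0],K[1,1]]; q=p.copy()
    for _ in range(20): q=p/(1+d['k1']*(q**2).sum(1,keepdims=True))
    return q
def rays(s,d,uv):
    q=slopes(d,uv);T=c2w(s,d)
    v=np.c_[q[:,0],-q[:,1],-np.ones(len(q))]
    return T[:3,3],v@T[:3,:3].T
def plane(s,d,uv,z):
    o,v=rays(s,d,uv);return o+v*((z-o[2])/v[:,2])[:,None]
def cloud(s,d,mask):
    vv,uu=np.nonzero(mask&(d['range_z']>0))
    o,v=rays(s,d,np.c_[uu,vv]);return o+v*d['range_z'][vv,uu][:,None],np.c_[uu,vv]
def proj(s,d,P):
    P=np.atleast_2d(P);T=np.linalg.inv(c2w(s,d));c=P@T[:3,:3].T+T[:3,3]
    q=np.c_[c[:,0],-c[:,1]]/-c[:,2:];q=q*(1+d['k1']*(q**2).sum(1,keepdims=True))
    return q@d['mtx'][:2,:2].T+d['mtx'][:2,2]
def orange(d):
    h=cv2.cvtColor(d['pixels'],cv2.COLOR_RGB2HSV);return (h[...,0]<15)&(h[...,1]>190)&(h[...,2]>110)
def orient(pts):
    r=cv2.minAreaRect((pts*1000).astype(np.float32)); return r
E
python3 - <<'E'
from h import *
for n in ['scene','side','wrist']:
    s,d=pickle.load(open(n+'0.pkl','rb'))
    m=orange(d); k,l,st,c=cv2.connectedComponentsWithStats(m.astype(np.uint8))
    for i in range(1,k):
        if st[i,4]<20: continue
        P,_=cloud(s,d,l==i); print(n,c[i].round(),st[i,4],np.median(P,0).round(4),P.min(0).round(3),P.max(0).round(3))
    P,uv=cloud(s,d,np.ones(d['range_z'].shape,bool))
    h=cv2.cvtColor(d['pixels'],cv2.COLOR_RGB2HSV)[uv[:,1],uv[:,0]]
    g=(h[:,0]>60)&(h[:,0]<90)&(h[:,1]>130)&(P[:,2]>.1)&(P[:,2]<.115)
    if g.sum(): r=orient(P[g][:,:2]);print('green rim',g.sum(),r,cv2.boxPoints(r).tolist())
    g=(P[:,2]>.12)&(P[:,2]<.15)&(h[:,1]<60)&(np.abs(P[:,0]-.55)<.2)&(np.abs(P[:,1])<.15)
    if g.sum(): r=orient(P[g][:,:2]);print('lip',g.sum(),P[g][:,2].max(),r)
s,d=pickle.load(open('wrist0.pkl','rb')); a=cv2.resize(d['pixels'][:110,:230],None,fx=3,fy=3); cv2.imwrite('pics/c0.png',a[:,:,::-1])
s,d=pickle.load(open('side0.pkl','rb')); a=cv2.resize(d['pixels'][150:260,140:310],None,fx=4,fy=4); cv2.imwrite('pics/c1.png',a[:,:,::-1])
E
```

```text
scene [249. 217.] 20 [0.4562 0.1322 0.1711] [0.45  0.124 0.167] [0.465 0.14  0.174]
scene [306. 230.] 21 [0.3208 0.1086 0.1714] [0.314 0.099 0.168] [0.326 0.117 0.174]
green rim 47 ((596.91064453125, -118.69572448730469), (221.9091796875, 116.92361450195312), 87.49405670166016) [[533.6535034179688, -226.9880828857422], [650.4652709960938, -232.100341796875], [660.1677856445312, -10.403366088867188], [543.3560180664062, -5.291107177734375]]
lip 132 0.14467368793928348 ((617.61279296875, -132.50057983398438), (111.52117156982422, 239.2335968017578), 58.25801467895508)
side [210. 171.] 55 [0.4519 0.1225 0.1475] [0.448 0.118 0.117] [0.457 0.129 0.172]
side [160. 190.] 113 [0.3177 0.101  0.1459] [0.313 0.095 0.116] [0.325 0.109 0.172]
side [391. 259.] 215 [ 0.6109 -0.304   0.0815] [ 0.595 -0.32   0.076] [ 0.637 -0.278  0.089]
lip 294 0.1463725328490985 ((619.4423828125, -130.85325622558594), (113.00596618652344, 238.95257568359375), 60.37233352661133)
wrist [125.  18.] 1010 [0.4621 0.1274 0.1548] [0.45  0.121 0.113] [0.467 0.135 0.173]
green rim 12 ((654.7984008789062, -140.61221313476562), (10.759811401367188, 1.8897619247436523), 81.96630859375) [[653.1109008789062, -145.80726623535156], [654.9821166992188, -146.0713653564453], [656.4859008789062, -135.4171600341797], [654.6146850585938, -135.15306091308594]]
lip 694 0.1367928204294841 ((521.5310668945312, -2.397216796875), (41.757286071777344, 284.7695007324219), 16.31793212890625)
```

View pics/c0.png

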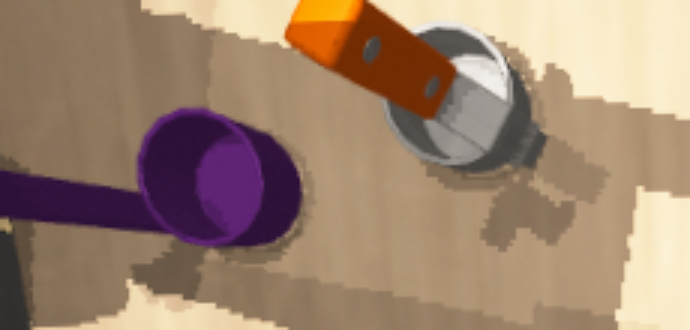

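View pics/c1.png

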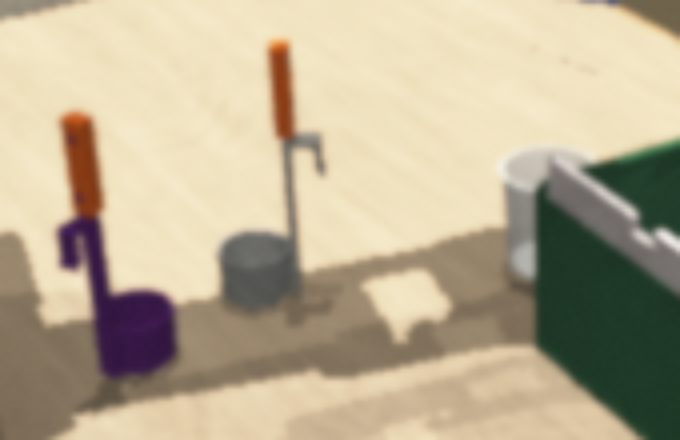

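```bash
python3 - <<'E'
from h import *
for n in ['scene','side','wrist']:
    s,d=pickle.load(open(n+'0.pkl','rb'))
    P,uv=cloud(s,d,np.ones(d['range_z'].shape,bool))
    hs=cv2.cvtColor(d['pixels'],cv2.COLOR_RGB2HSV)[uv[:,1],uv[:,0]]
    near=(np.hypot(P[:,0]-.45,P[:,1]-.13)<.07)
    for lo,hi in [(.01,.032),(.036,.08),(.085,.108),(.115,.17)]:
        g=near&(P[:,2]>lo)&(P[:,2]<hi)
        if g.sum()>3: print(n,lo,g.sum(),P[g].mean(0).round(4),P[g].min(0).round(3),P[g].max(0).round(3))
    g=(P[:,2]>.118)&(P[:,2]<.145)&(hs[:,1]<90)&(P[:,0]>.47)&(P[:,0]<.58)&(P[:,1]<.06)&(P[:,1]>-.21)
    Q=P[g]
    if len(Q)<10: continue
    # line fit robust x=a+b y
    l=cv2.fitLine(Q[:,:2].astype(np.float32),cv2.DIST_HUBER,0,.003,.003).ravel();print('lip',len(Q),l, np.degrees(np.arctan2(-l[0]/l[1],1)),Q.min(0),Q.max(0))
for n,c in [('side',(270,180,400,290)),('scene',(200,130,290,220)),('wrist',(230,160,400,345))]:
    s,d=pickle.load(open(n+'0.pkl','rb')); a=cv2.resize(d['pixels'][c[1]:c[3],c[0]:c[2]],None,fx=4 if n!='wrist' else 3,fy=4 if n!='wrist' else 3,interpolation=2); cv2.imwrite(f'pics/b_{n}.png',a[:,:,::-1])
E
```

```text
scene 0.01 187 [0.4349 0.1438 0.0217] [0.412 0.121 0.01 ] [0.458 0.169 0.032]
scene 0.036 63 [0.4558 0.1317 0.0595] [0.419 0.124 0.038] [0.462 0.138 0.08 ]
scene 0.085 50 [0.4622 0.129  0.0971] [0.452 0.119 0.085] [0.479 0.138 0.108]
scene 0.115 120 [0.4553 0.1336 0.1447] [0.449 0.122 0.116] [0.465 0.141 0.17 ]
lip 193 [ 0.04038209  0.9991843   0.54155403 -0.10868662] -2.3143523 [ 0.53581868 -0.2067268   0.11804112] [ 0.54875359 -0.02194214  0.13790875]
side 0.01 249 [0.4347 0.139  0.0216] [0.411 0.117 0.01 ] [0.46  0.167 0.032]
side 0.036 39 [0.4539 0.1243 0.0571] [0.449 0.121 0.038] [0.462 0.133 0.08 ]
side 0.085 44 [0.4618 0.1199 0.0971] [0.451 0.109 0.086] [0.477 0.133 0.108]
side 0.115 120 [0.453  0.1226 0.1436] [0.446 0.117 0.115] [0.465 0.132 0.17 ]
lip 476 [ 0.04008919  0.9991961   0.53820217 -0.14754018] -2.2975569 [ 0.5344175  -0.20548114  0.11803057] [ 0.54675161 -0.02284708  0.13770714]
wrist 0.01 363 [0.4368 0.1455 0.0213] [0.416 0.121 0.01 ] [0.463 0.167 0.032]
wrist 0.085 203 [0.4753 0.1199 0.096 ] [0.46  0.113 0.085] [0.48  0.133 0.108]
wrist 0.115 886 [0.4631 0.1277 0.1467] [0.45  0.121 0.115] [0.467 0.136 0.17 ]
lip 691 [ 0.03798008  0.9992785   0.544976   -0.07609895] -2.1766214 [ 0.54069327 -0.14402985  0.11802854] [ 0.54930188 -0.02220221  0.13679282]
```

View pics/b_side.png

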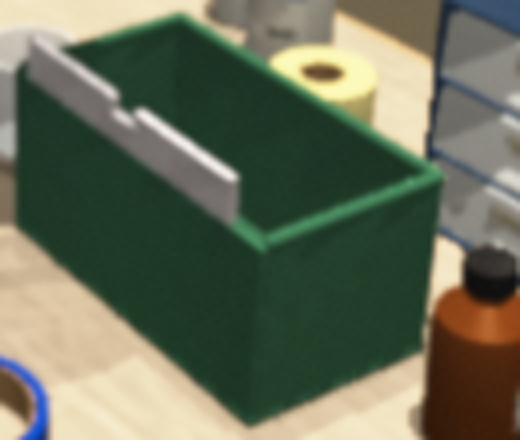

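View pics/b_wrist.png

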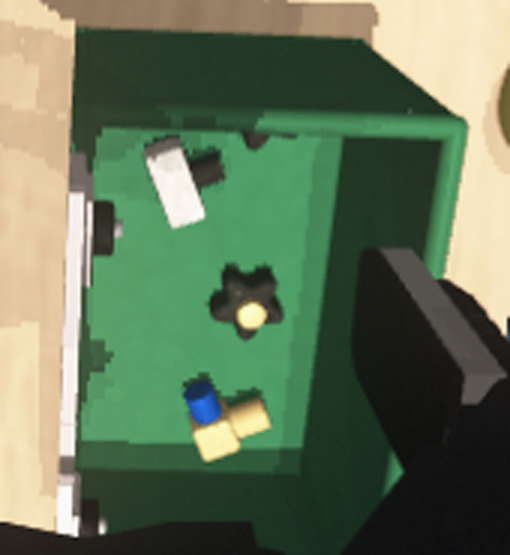

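View pics/b_scene.png

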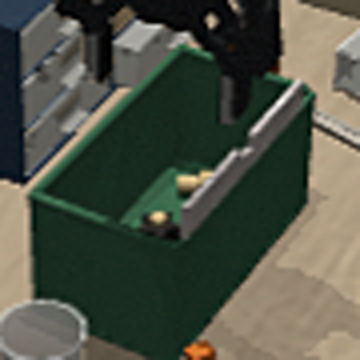

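Steel dipper confirmed: grip near (0.456,0.128), hook towards about -33° yaw, and the purple one is 0.14 m away. The bin is yawed -2.3°, with lip mid near (0.541,-0.115). Next I move the wrist over the dipper for a close look.

Emit:
{"api": "play_rows", "payload": {"targets": "0.03 -0.02 -0.01 -0.14 0; 0.06 -0.04 -0.02 -0.28 0; 0.09 -0.06 -0.02 -0.42 0; 0.12 -0.08 -0.02 -0.56 0; 0.128 -0.094 -0.02 -0.7 0", "force": 40}}

```text
time_s: 0.65
position: [0.4544, 0.1301, 0.2513]
tool_rot: [[-0.65, 0.76, -0.001], [0.76, 0.65, 0.0], [0.001, -0.0, -1.0]]
ft_force: [0.4, -1.5, 0.8]
grip_width: 0.0858
```

Emit:
{"api": "play_rows", "payload": {"targets": "0 0 0 -0.14 0; 0 0 0 -0.28 0; 0 0 0 -0.28 0; 0 0 0 -0.28 0"}}

```text
time_s: 1.05
position: [0.4559, 0.128, 0.2512]
tool_rot: [[-0.828, 0.56, -0.0], [0.56, 0.828, 0.0], [0.0, -0.0, -1.0]]
ft_force: [0.8, -0.4, 0.3]
grip_width: 0.0856
```

```bash
python3 - <<'E'
from h import *
s,d=grab('wrist','w1'); pickle.dump((s,d),open('w1.pkl','wb')); print(s['time_s'],s['position'],s['tool_rot'].round(4),s['ft_force'])
m=orange(d);k,l,st,c=cv2.connectedComponentsWithStats(m.astype(np.uint8))
for i in range(1,k):
    if st[i,4]<50: continue
    P,_=cloud(s,d,l==i); print(c[i].round(),st[i,4])
    for lo,hi in [(.115,.13),(.13,.15),(.15,.169),(.169,.18)]:
        g=(P[:,2]>lo)&(P[:,2]<hi)
        if g.sum()>5:print(lo,g.sum(),P[g].mean(0).round(4),P[g].min(0).round(3),P[g].max(0).round(3),orient(P[g][:,:2]))
P,uv=cloud(s,d,np.ones(m.shape,bool))
near=(np.hypot(P[:,0]-.45,P[:,1]-.13)<.07)
for lo,hi in [(.01,.032),(.036,.08),(.085,.108)]:
        g=near&(P[:,2]>lo)&(P[:,2]<hi)
        if g.sum()>5:print(lo,g.sum(),P[g].mean(0).round(4),P[g].min(0).round(3),P[g].max(0).round(3),orient(P[g][:,:2]))
E
```

```text
1.05 [0.45593465 0.12797387 0.25118829] [[-8.284e-01  5.602e-01 -4.000e-04]
 [ 5.602e-01  8.284e-01  0.000e+00]
 [ 3.000e-04 -2.000e-04 -1.000e+00]] [ 0.76736573 -0.39550293  0.30042509]
[125.  62.] 260
0.15 9 [0.3219 0.1141 0.1677] [0.317 0.107 0.165] [0.33  0.117 0.169] ((324.5278015136719, 113.11322021484375), (5.789888858795166, 15.186663627624512), 59.030250549316406)
0.169 251 [0.3225 0.1091 0.171 ] [0.315 0.1   0.169] [0.331 0.118 0.173] ((323.0259094238281, 109.00399780273438), (11.68392562866211, 15.831023216247559), 25.836185455322266)
[261. 194.] 476
0.115 24 [0.4533 0.1335 0.126 ] [0.45  0.128 0.118] [0.457 0.139 0.13 ] ((453.0537109375, 133.31021118164062), (12.663508415222168, 0.9145034551620483), 57.286739349365234)
0.13 89 [0.4533 0.1336 0.1411] [0.45  0.127 0.13 ] [0.457 0.139 0.15 ] ((453.100830078125, 133.39584350585938), (13.715213775634766, 1.0753216743469238), 59.273193359375)
0.15 96 [0.4536 0.1341 0.1602] [0.45  0.127 0.15 ] [0.458 0.14  0.169] ((453.5596923828125, 133.85365295410156), (14.79749584197998, 1.1138014793395996), 57.99166488647461)
0.169 264 [0.4574 0.1313 0.1712] [0.45  0.123 0.169] [0.465 0.139 0.173] ((457.7425537109375, 131.2906494140625), (14.717578887939453, 10.47321605682373), 57.096553802490234)
0.01 205 [0.4451 0.1393 0.0218] [0.415 0.123 0.01 ] [0.461 0.166 0.032] ((435.84844970703125, 144.65869140625), (43.454002380371094, 44.65473937988281), 17.182373046875)
0.036 98 [0.4565 0.1321 0.0598] [0.453 0.126 0.039] [0.461 0.138 0.079] ((456.6751403808594, 131.8827667236328), (13.861042022705078, 1.230563998222351), 58.10400390625)
0.085 42 [0.4564 0.1319 0.0915] [0.453 0.126 0.086] [0.46  0.138 0.098] ((456.3556823730469, 131.98712158203125), (13.366642951965332, 0.9532508850097656), 59.78768539428711)
```

View pics/w1.png

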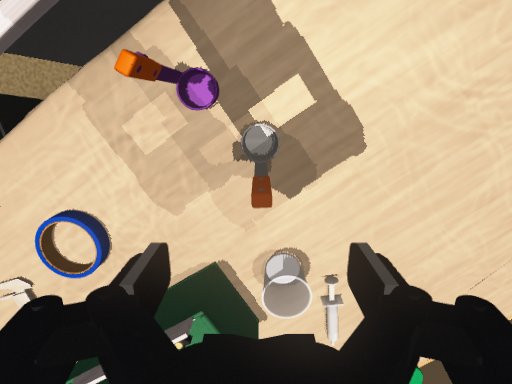

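The view shows the steel dipper at (261,190), cup at (261,140), hook hidden behind its grip. Grip centre is about (0.458,0.131) with jaw line 58°. The purple one is at (140,65), well away. Now descend and grasp.

Emit:
{"api": "play_rows", "payload": {"targets": "0 0.0035 0.02 -0.036 0; 0 0.0035 0.05 -0.036 0; 0 0.0035 0.08 -0.036 0; 0 0.0035 0.105 -0.036 0; 0 0.0035 0.122 -0.036 0"}}

```text
time_s: 1.6
position: [0.4574, 0.1308, 0.1276]
tool_rot: [[-0.848, 0.529, -0.002], [0.529, 0.848, -0.0], [0.002, -0.001, -1.0]]
ft_force: [0.0, 0.4, 0.1]
grip_width: 0.0851
```

Emit:
{"api": "play_rows", "payload": {"targets": "0 0 0 0 0.3; 0 0 0 0 0.5; 0 0 0 0 0.7; 0 0 0 0 0.8; 0 0 0 0 0.9", "force": 40}}

```text
time_s: 2.1
position: [0.4582, 0.1309, 0.13]
tool_rot: [[-0.85, 0.527, 0.001], [0.527, 0.85, -0.0], [-0.001, 0.001, -1.0]]
ft_force: [0.1, 0.6, 1.6]
grip_width: 0.0151
```

Emit:
{"api": "play_rows", "payload": {"targets": "0 0 0 0 1; 0 0 0 0 1; 0 0 0 0 1; 0 0 0 0 1"}}

```text
time_s: 2.5
position: [0.4583, 0.1308, 0.1299]
tool_rot: [[-0.85, 0.527, 0.001], [0.527, 0.85, -0.0], [-0.001, 0.001, -1.0]]
ft_force: [-0.4, -1.3, 6.3]
grip_width: 0.0151
```

```bash
python3 - <<'E'
from h import *
s,d=grab('wrist','w2'); print(s['time_s'],s['position'],s['tool_rot'].round(4),s['ft_force'],s['grip_width'])
s,d=grab('side','s2')
E
```

```text
2.5 [0.45829872 0.13082896 0.12994681] [[-8.500e-01  5.268e-01  1.300e-03]
 [ 5.268e-01  8.500e-01 -1.000e-04]
 [-1.200e-03  6.000e-04 -1.000e+00]] [-0.40071078 -1.34296978  6.32902877] 0.015056597824316691
```

View pics/w2.png

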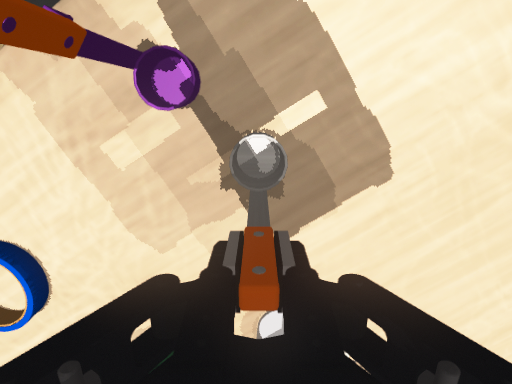

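View pics/s2.png

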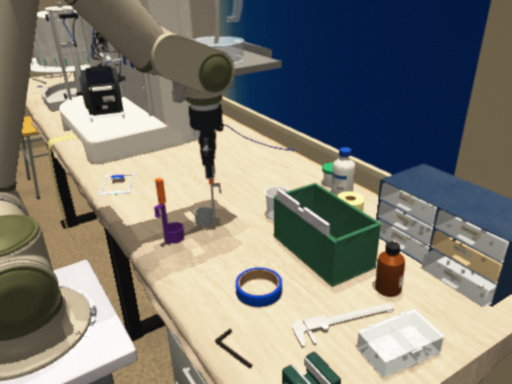

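Grasped (15 mm opening). Lifting.

Emit:
{"api": "play_rows", "payload": {"targets": "0 0 -0.008 0 1; 0 0 -0.02 0 1; 0 0 -0.04 0 1; 0 0 -0.06 0 1; 0 0 -0.07 0 1"}}

```text
time_s: 3.1
position: [0.4583, 0.131, 0.201]
tool_rot: [[-0.85, 0.527, 0.002], [0.527, 0.85, 0.0], [-0.002, 0.001, -1.0]]
ft_force: [0.5, 0.0, -0.7]
grip_width: 0.0151
```

```bash
python3 - <<'E'
from h import *
s=status.observe(); R=s['tool_rot'];print(s['position'],s['ft_force'])
print(R.T@(np.array([.47,-.06,.20])-s['position']))
s,d=pickle.load(open('wrist0.pkl','rb'));print(plane(s,d,[[320,107]],.07))
# notch, lip ends in side/scene
for n,p in [('side',[[278,191],[301,207],[306,209],[329.5,226]]),('scene',[[245.5,188],[260,169],[262,167],[276,151]])]:
    s,d=pickle.load(open(n+'0.pkl','rb'));print(n,plane(s,d,p,.136).round(4))
E
```

```text
[0.45828527 0.13097906 0.20100025] [ 0.54563299  0.03790697 -0.72422181]
[-0.11055342 -0.15616714  0.00100177]
[[0.60867641 0.0687992  0.07      ]]
side [[ 0.5384 -0.0343  0.136 ]
 [ 0.5363 -0.1197  0.136 ]
 [ 0.5396 -0.1321  0.136 ]
 [ 0.5359 -0.209   0.136 ]]
scene [[ 5.331e-01 -4.000e-04  1.360e-01]
 [ 5.351e-01 -9.470e-02  1.360e-01]
 [ 5.342e-01 -1.058e-01  1.360e-01]
 [ 5.314e-01 -1.968e-01  1.360e-01]]
```

Emit:
{"api": "play_rows", "payload": {"targets": "-0.02 -0.03 0 -0.1 1; -0.045 -0.065 0 -0.2 1; -0.07 -0.1 0 -0.31 1; -0.095 -0.135 0 -0.42 1; -0.11 -0.156 0 -0.515 1"}}

```text
time_s: 3.6
position: [0.4691, -0.0622, 0.1991]
tool_rot: [[-0.999, 0.037, -0.0], [0.037, 0.999, -0.0], [0.0, -0.0, -1.0]]
ft_force: [-0.1, -0.1, -0.4]
grip_width: 0.0153
```

Emit:
{"api": "play_rows", "payload": {"targets": "0 0 0 0 1; 0 0 0 0 1"}}

```text
time_s: 3.8
position: [0.469, -0.0596, 0.199]
tool_rot: [[-0.999, 0.042, -0.001], [0.042, 0.999, 0.001], [0.001, 0.001, -1.0]]
ft_force: [-0.9, -0.1, -1.0]
grip_width: 0.0151
```

```bash
python3 - <<'E'
from h import *
print(status.observe()['time_s'])
for n in ['wrist','side','scene']:
    s,d=grab(n,n+'3'); pickle.dump((s,d),open(n+'3.pkl','wb'))
print(s['position'],s['tool_rot'].round(4),s['ft_force'])
E
```

```text
3.8
[ 0.46903452 -0.05871934  0.1992142 ] [[-9.992e-01  3.990e-02 -5.000e-04]
 [ 3.990e-02  9.992e-01  4.000e-04]
 [ 5.000e-04  4.000e-04 -1.000e+00]] [ 0.33434697 -0.29570931 -0.20622068]
```

View pics/wrist3.png

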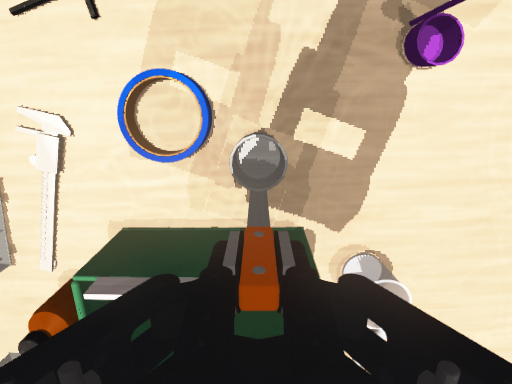

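View pics/side3.png

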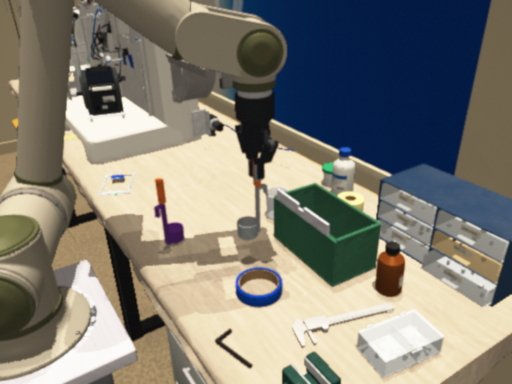

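View pics/scene3.png

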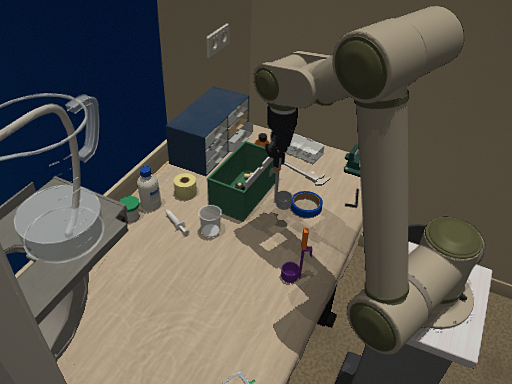

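```bash
python3 - <<'E'
from h import *
for n in ['scene','side','wrist']:
    s,d=pickle.load(open(n+'3.pkl','rb'))
    P,uv=cloud(s,d,np.ones(d['range_z'].shape,bool))
    hs=cv2.cvtColor(d['pixels'],cv2.COLOR_RGB2HSV)[uv[:,1],uv[:,0]]
    g=(hs[:,0]>60)&(hs[:,0]<95)&(hs[:,1]>100)&(P[:,2]>.104)&(P[:,2]<.115)&(P[:,0]<.7)&(P[:,1]<.03)&(P[:,1]>-.26)
    if g.sum()>10: r=orient(P[g][:,:2]);print(n,'rim',g.sum(),r)
    g=(hs[:,0]>60)&(hs[:,0]<95)&(hs[:,1]>100)&(P[:,2]>.02)&(P[:,2]<.1)&(np.abs(P[:,0]-.54)<.012)&(P[:,1]<-.02)&(P[:,1]>-.21)
    if g.sum()>20:
        l=cv2.fitLine(P[g][:,:2].astype(np.float32),cv2.DIST_HUBER,0,.003,.003).ravel();print(n,'frontwall',g.sum(),l,'x@-.06',l[2]+(-.06-l[3])*l[0]/l[1], 'yrange',P[g][:,1].min(),P[g][:,1].max())
    for lo,hi in [(.12,.132),(.1335,.14)]:
        g=(P[:,2]>lo)&(P[:,2]<hi)&(hs[:,1]<90)&(P[:,0]>.52)&(P[:,0]<.57)&(P[:,1]<.0)&(P[:,1]>-.23)
        if g.sum()>5:
            l=cv2.fitLine(P[g][:,:2].astype(np.float32),cv2.DIST_HUBER,0,.003,.003).ravel();print(n,'lip',lo,g.sum(),'x@-.06',l[2]+(-.06-l[3])*l[0]/l[1],l[0]/l[1],P[g][:,1].min(),P[g][:,1].max())
    near=(np.hypot(P[:,0]-.469,P[:,1]+.059)<.04)
    for lo,hi in [(.11,.15),(.155,.165),(.165,.178)]:
        g=near&(P[:,2]>lo)&(P[:,2]<hi)
        if g.sum()>5: print(n,'dip',lo,g.sum(),np.median(P[g],0).round(4),P[g].min(0).round(4),P[g].max(0).round(4),orient(P[g][:,:2]))
s,d=pickle.load(open('side3.pkl','rb')); a=cv2.resize(d['pixels'][150:260,220:350],None,fx=5,fy=5,interpolation=2); cv2.imwrite('pics/c3.png',a[:,:,::-1])
E
```

```text
scene rim 273 ((598.7083129882812, -120.18974304199219), (227.35287475585938, 118.59394073486328), 88.5913314819336)
scene frontwall 512 [ 0.03713846  0.99931014  0.5407759  -0.10018644] x@-.06 0.5422694 yrange -0.20985127011004046 -0.02024697821346655
scene lip 0.12 88 x@-.06 0.54253656 0.04507678 -0.1786787454676978 -0.021693232340841195
scene lip 0.1335 44 x@-.06 0.5436651 0.033695523 -0.15512723632375425 -0.02232547831038678
scene dip 0.11 35 [ 0.4677 -0.0546  0.1298] [ 0.4652 -0.0652  0.1113] [ 0.4716 -0.0485  0.148 ] ((468.1982421875, -56.96430969238281), (16.59994125366211, 5.061214923858643), 79.66414642333984)
scene dip 0.155 20 [ 0.4717 -0.0542  0.1602] [ 0.466  -0.0632  0.156 ] [ 0.4917 -0.0496  0.1646] ((478.6388244628906, -56.98540115356445), (12.23055362701416, 24.989093780517578), 83.82705688476562)
scene dip 0.165 34 [ 0.4789 -0.0549  0.1738] [ 0.4656 -0.066   0.1655] [ 0.4903 -0.0492  0.178 ] ((477.71343994140625, -57.94768524169922), (15.250201225280762, 24.036083221435547), 83.84780883789062)
side rim 620 ((595.6351318359375, -123.94537353515625), (220.751068115234
[... 1149 characters left out ...]
896522
wrist lip 0.1335 207 x@-.06 0.54220027 0.0208918 -0.2025285418414339 -0.16980979204511876
wrist dip 0.11 341 [ 0.4678 -0.0581  0.1326] [ 0.4671 -0.0651  0.1102] [ 0.4692 -0.0512  0.1497] ((467.98748779296875, -58.10348129272461), (13.964107513427734, 1.6676487922668457), 86.8480453491211)
wrist dip 0.155 125 [ 0.4678 -0.0581  0.1599] [ 0.4669 -0.0651  0.155 ] [ 0.4692 -0.0511  0.165 ] ((468.01824951171875, -58.046226501464844), (13.958800315856934, 1.7115964889526367), 86.92393493652344)
wrist dip 0.165 139 [ 0.4679 -0.0581  0.1694] [ 0.4672 -0.065   0.165 ] [ 0.4686 -0.0514  0.1748] ((467.8547668457031, -58.159454345703125), (13.605472564697266, 1.291002869606018), 89.38573455810547)
```

View pics/c3.png

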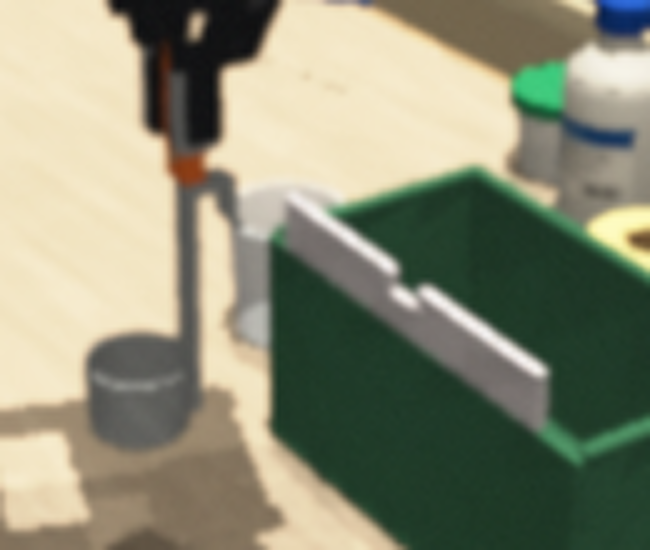

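```bash
python3 - <<'E'
from h import *
R=np.array([[1,.0375],[-.0375,1]])  # cols x,y axes of bin
o=np.array([.5424,-.1145])
for n in ['scene','side','wrist']:
    s,d=pickle.load(open(n+'3.pkl','rb'))
    P,uv=cloud(s,d,np.ones(d['range_z'].shape,bool))
    hs=cv2.cvtColor(d['pixels'],cv2.COLOR_RGB2HSV)[uv[:,1],uv[:,0]]
    B=(P[:,:2]-o)@R
    gr=(hs[:,0]>60)&(hs[:,0]<95)&(hs[:,1]>100)
    for nm,g in [('all',gr&(P[:,2]>.01)&(P[:,2]<.115)&(B[:,0]>-.01)&(B[:,0]<.13)&(np.abs(B[:,1])<.14)),('front',gr&(P[:,2]>.01)&(P[:,2]<.115)&(abs(B[:,0])<.005)&(np.abs(B[:,1])<.14))]:
        if g.sum(): print(n,nm,g.sum(),np.percentile(B[g],[0,1,99,100],axis=0).round(4).T.tolist())
    g=(hs[:,1]<60)&(P[:,2]>.125)&(P[:,2]<.14)&(abs(B[:,0])<.01)&(abs(B[:,1])<.13)
    yy=np.sort(B[g][:,1]);print(n,'lip y',yy[[0,-1]], 'notch gap cands',)
    t=g&(P[:,2]>.131);yy=np.sort(B[t][:,1]);gp=np.diff(yy);
    for i in np.argsort(-gp)[:2]:print('   gap',yy[i].round(4),yy[i+1].round(4))
E
```

```text
scene all 2661 [[-0.0052, -0.0041, 0.1154, 0.118], [-0.1172, -0.1133, 0.1087, 0.1103]]
scene front 714 [[-0.005, -0.0045, 0.0042, 0.0046], [-0.0985, -0.0921, 0.1076, 0.109]]
scene lip y [-0.05369573  0.09291426] notch gap cands
   gap -0.0077 0.0126
   gap -0.0477 -0.0407
side all 5994 [[-0.0068, -0.005, 0.1136, 0.1152], [-0.1182, -0.1157, 0.1022, 0.1048]]
side front 2346 [[-0.005, -0.0049, 0.0039, 0.0049], [-0.1167, -0.1149, 0.0974, 0.1007]]
side lip y [-0.08970664  0.09068473] notch gap cands
   gap -0.011 0.0102
   gap 0.0812 0.0843
wrist all 1998 [[-0.0026, -0.0018, 0.1148, 0.1158], [-0.1131, -0.1118, 0.0822, 0.084]]
wrist front 220 [[-0.0026, -0.0022, 0.0048, 0.005], [-0.1123, -0.1119, 0.0001, 0.0005]]
wrist lip y [-0.08814118 -0.04999105] notch gap cands
   gap -0.0548 -0.0541
   gap -0.0659 -0.0652
```

Notch shows at about (301,207) in the side view, near the lip's middle. Lip mid is about (0.5445, y≈-0.1165). I move in over the left part, then lower.

Emit:
{"api": "play_rows", "payload": {"targets": "-0.015 0 0 0 1; -0.03 0 0 0 1; -0.045 0 0 0 1; -0.058 0 0 0 1; -0.0655 0 0 0 1"}}

```text
time_s: 4.45
position: [0.5354, -0.0613, 0.1992]
tool_rot: [[-0.999, 0.039, -0.0], [0.039, 0.999, 0.0], [0.0, 0.0, -1.0]]
ft_force: [-1.2, 0.5, -1.0]
grip_width: 0.0152
```

Emit:
{"api": "play_rows", "payload": {"targets": "0 0 0.01 0 1; 0 0 0.02 0 1; 0 0 0.028 0 1; 0 0 0.03 0 1; 0 0 0.03 0 1"}}

```text
time_s: 4.95
position: [0.5343, -0.0622, 0.169]
tool_rot: [[-0.999, 0.04, -0.001], [0.04, 0.999, 0.0], [0.001, 0.0, -1.0]]
ft_force: [-0.6, -0.7, -1.5]
grip_width: 0.0154
```

```bash
python3 - <<'E'
from h import *
print(status.observe())
for n,c in [('side',(240,150,350,250)),('scene',(220,120,300,210)),('wrist',(150,150,400,384))]:
    s,d=grab(n); pickle.dump((s,d),open(n+'4.pkl','wb')); f=6 if n!='wrist' else 2
    a=cv2.resize(d['pixels'][c[1]:c[3],c[0]:c[2]],None,fx=f,fy=f,interpolation=2); cv2.imwrite(f'pics/d_{n}.png',a[:,:,::-1])
E
```

```text
{'time_s': 4.95, 'q': array([-1.92553536e+01,  2.37296455e+01,  8.22028258e+01, -9.57510583e-04,
        7.41199080e+01, -1.06965879e+02]), 'qvel': array([-0.06261418, -0.56263932, -1.04779673, -0.02977105,  0.43223836,
       -0.06640903]), 'joint_efforts': array([ 3.35448026e-02, -4.46024501e+01, -2.10551888e+01, -3.49109803e-03,
       -5.30172000e-02,  4.39448722e-04]), 'position': array([ 0.53433628, -0.06219632,  0.16895129]), 'tool_rot': array([[-9.99201552e-01,  3.99437629e-02, -8.68350166e-04],
       [ 3.99435279e-02,  9.99201898e-01,  2.86306065e-04],
       [ 8.79093275e-04,  2.51392495e-04, -9.99999582e-01]]), 'ft_force': array([-0.62531126, -0.73170692, -1.48190491]), 'wrist_torque': array([-0.00455656, -0.03071136, -0.03437521]), 'grip_width': 0.015374242219766387}
```

View pics/d_side.png

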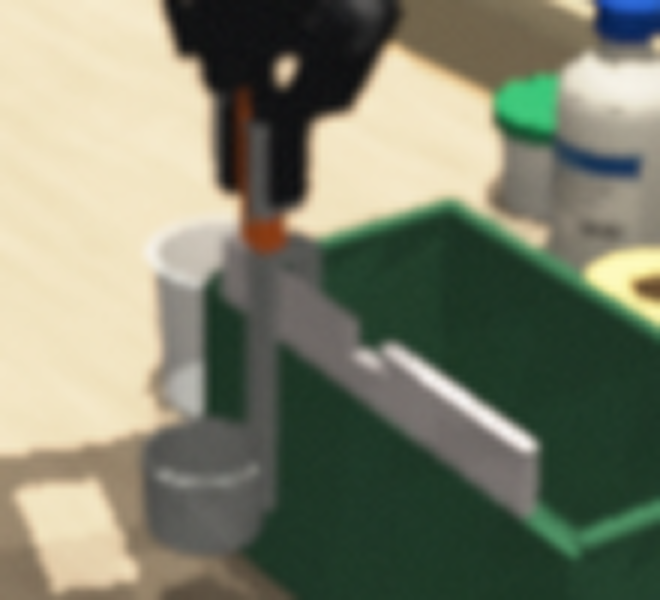

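View pics/d_scene.png

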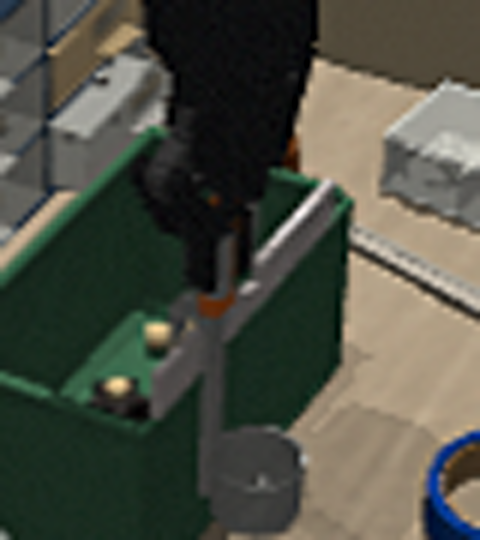

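The side and scene views show the hook straddling the lip, handle outside and tip inside. Lowering gently.

Emit:
{"api": "play_rows", "payload": {"targets": "0 0 0.001 0 1; 0 0 0.002 0 1; 0 0 0.003 0 1; 0 0 0.004 0 1; 0 0 0.005 0 1"}}

```text
time_s: 5.6
position: [0.5347, -0.0622, 0.1642]
tool_rot: [[-0.999, 0.04, -0.0], [0.04, 0.999, 0.0], [0.0, -0.0, -1.0]]
ft_force: [-0.6, 0.8, -1.1]
grip_width: 0.0156
```

Emit:
{"api": "play_rows", "payload": {"targets": "0 0 0.0004 0 1; 0 0 0.0008 0 1; 0 0 0.0012 0 1; 0 0 0.0016 0 1; 0 0 0.002 0 1"}}

```text
time_s: 6.1
position: [0.5347, -0.0623, 0.1623]
tool_rot: [[-0.999, 0.04, -0.0], [0.04, 0.999, -0.0], [0.0, -0.0, -1.0]]
ft_force: [-0.3, 0.2, -0.4]
grip_width: 0.0153
```

Emit:
{"api": "play_rows", "payload": {"targets": "0 0 0.0003 0 1; 0 0 0.0006 0 1; 0 0 0.0009 0 1; 0 0 0.0009 0 1; 0 0 0.0009 0 1"}}

```text
time_s: 6.6
position: [0.5347, -0.0622, 0.1614]
tool_rot: [[-0.999, 0.04, -0.0], [0.04, 0.999, 0.0], [0.0, -0.0, -1.0]]
ft_force: [0.4, -1.1, -1.4]
grip_width: 0.0155
```

Emit:
{"api": "play_rows", "payload": {"targets": "0 0 0.0003 0 1; 0 0 0.0006 0 1; 0 0 0.0006 0 1"}}

```text
time_s: 6.9
position: [0.5347, -0.0622, 0.161]
tool_rot: [[-0.999, 0.04, 0.0], [0.04, 0.999, -0.0], [-0.0, -0.0, -1.0]]
ft_force: [-0.4, 0.3, 1.5]
grip_width: 0.0154
```

Emit:
{"api": "play_rows", "payload": {"targets": "0 0 0.0003 0 1; 0 0 0.0006 0 1; 0 0 0.0006 0 1"}}

```text
time_s: 7.2
position: [0.5348, -0.0622, 0.1609]
tool_rot: [[-0.999, 0.04, 0.001], [0.04, 0.999, -0.0], [-0.001, -0.0, -1.0]]
ft_force: [-2.9, -0.3, 6.1]
grip_width: 0.0156
```

Emit:
{"api": "play_rows", "payload": {"targets": "0 0 0.0003 0 1; 0 0 0.0003 0 1; 0 0 0.0003 0 1"}}

```text
time_s: 7.5
position: [0.5348, -0.0622, 0.1609]
tool_rot: [[-0.999, 0.04, 0.001], [0.04, 0.999, -0.0], [-0.001, -0.0, -1.0]]
ft_force: [-2.2, 0.9, 9.3]
grip_width: 0.0157
```

Touched at z≈0.161 as predicted. I ease to about 4 N and slide right.

Emit:
{"api": "play_rows", "payload": {"targets": "0 0 -0.0005 0 1; 0 -0.001 -0.0005 0 1; 0 -0.002 -0.0005 0 1; 0 -0.0035 -0.0005 0 1; 0 -0.005 -0.0005 0 1"}}

```text
time_s: 8.0
position: [0.535, -0.0668, 0.1609]
tool_rot: [[-0.999, 0.04, 0.002], [0.04, 0.999, 0.001], [-0.002, 0.001, -1.0]]
ft_force: [-0.4, 3.4, 4.8]
grip_width: 0.0153
```

Emit:
{"api": "play_rows", "payload": {"targets": "0 -0.0015 0 0 1; 0 -0.003 0 0 1; 0 -0.0045 0 0 1; 0 -0.006 0 0 1; 0 -0.0075 0 0 1"}}

```text
time_s: 8.5
position: [0.5347, -0.0743, 0.1609]
tool_rot: [[-0.999, 0.04, 0.002], [0.04, 0.999, 0.001], [-0.002, 0.001, -1.0]]
ft_force: [0.7, 3.2, 5.8]
grip_width: 0.0154
```

Emit:
{"api": "play_rows", "payload": {"targets": "0 -0.0015 0 0 1; 0 -0.003 0 0 1; 0 -0.0045 0 0 1; 0 -0.006 0 0 1; 0 -0.0075 0 0 1"}}

```text
time_s: 9.0
position: [0.5344, -0.0818, 0.1609]
tool_rot: [[-0.999, 0.04, 0.002], [0.04, 0.999, 0.001], [-0.002, 0.001, -1.0]]
ft_force: [-0.2, 2.9, 6.2]
grip_width: 0.0153
```

Emit:
{"api": "play_rows", "payload": {"targets": "0 -0.0015 -0.0001 0 1; 0 -0.003 -0.0001 0 1; 0 -0.0045 -0.0001 0 1; 0 -0.006 -0.0001 0 1; 0 -0.0075 -0.0001 0 1"}}

```text
time_s: 9.5
position: [0.534, -0.0894, 0.1609]
tool_rot: [[-0.999, 0.04, 0.001], [0.04, 0.999, 0.001], [-0.001, 0.001, -1.0]]
ft_force: [0.4, 3.2, 5.6]
grip_width: 0.0157
```

Emit:
{"api": "play_rows", "payload": {"targets": "0 -0.001 0 0 1; 0 -0.002 0 0 1; 0 -0.003 0 0 1; 0 -0.004 0 0 1; 0 -0.005 0 0 1"}}

```text
time_s: 10.0
position: [0.5338, -0.0944, 0.161]
tool_rot: [[-0.999, 0.04, 0.001], [0.04, 0.999, 0.001], [-0.001, 0.001, -1.0]]
ft_force: [0.2, 4.0, 5.3]
grip_width: 0.0156
```

Emit:
{"api": "play_rows", "payload": {"targets": "0 -0.001 0 0 1; 0 -0.002 0 0 1; 0 -0.003 0 0 1; 0 -0.004 0 0 1; 0 -0.005 0 0 1"}}

```text
time_s: 10.5
position: [0.5336, -0.0994, 0.1609]
tool_rot: [[-0.999, 0.04, 0.001], [0.04, 0.999, 0.001], [-0.001, 0.001, -1.0]]
ft_force: [0.1, 3.3, 5.6]
grip_width: 0.0154
```

Now finer steps near the seen notch.

Emit:
{"api": "play_rows", "payload": {"targets": "0 -0.001 0 0 1; 0 -0.002 0 0 1; 0 -0.003 0 0 1; 0 -0.004 0 0 1"}}

```text
time_s: 10.9
position: [0.5334, -0.1034, 0.1609]
tool_rot: [[-0.999, 0.04, 0.001], [0.04, 0.999, 0.001], [-0.001, 0.001, -1.0]]
ft_force: [-0.6, 3.1, 5.7]
grip_width: 0.0155
```

Emit:
{"api": "play_rows", "payload": {"targets": "0 -0.0007 0 0 1; 0 -0.0014 0 0 1; 0 -0.002 0 0 1"}}

```text
time_s: 11.2
position: [0.5333, -0.1055, 0.1608]
tool_rot: [[-0.999, 0.04, 0.001], [0.04, 0.999, 0.001], [-0.001, 0.001, -1.0]]
ft_force: [0.1, 2.1, 5.1]
grip_width: 0.0154
```

Emit:
{"api": "play_rows", "payload": {"targets": "0 -0.0007 0 0 1; 0 -0.0014 0 0 1; 0 -0.002 0 0 1"}}

```text
time_s: 11.5
position: [0.533, -0.1076, 0.1606]
tool_rot: [[-0.999, 0.04, 0.0], [0.04, 0.999, 0.0], [-0.0, 0.0, -1.0]]
ft_force: [1.6, 3.6, 4.9]
grip_width: 0.0157
```

Emit:
{"api": "play_rows", "payload": {"targets": "0 -0.0005 0 0 1; 0 -0.001 0 0 1; 0 -0.001 0 0 1"}}

```text
time_s: 11.8
position: [0.5326, -0.1092, 0.1601]
tool_rot: [[-0.999, 0.04, -0.001], [0.04, 0.999, -0.001], [0.001, -0.001, -1.0]]
ft_force: [0.6, -1.5, 0.6]
grip_width: 0.0153
```

Emit:
{"api": "play_rows", "payload": {"targets": "0 -0.0005 0 0 1; 0 -0.001 0 0 1; 0 -0.001 0 0 1"}}

```text
time_s: 12.1
position: [0.5326, -0.1098, 0.1602]
tool_rot: [[-0.999, 0.04, -0.001], [0.04, 0.999, 0.0], [0.001, 0.0, -1.0]]
ft_force: [0.3, -0.1, -1.7]
grip_width: 0.0151
```

The force vanished: the hook has fallen off the edge at the notch. I centre it a little and lower.

Emit:
{"api": "play_rows", "payload": {"targets": "0 -0.0007 0.0003 0 1; 0 -0.0015 0.0007 0 1; 0 -0.0015 0.0012 0 1; 0 -0.0015 0.0017 0 1"}}

```text
time_s: 12.5
position: [0.5327, -0.1112, 0.1588]
tool_rot: [[-0.999, 0.04, -0.0], [0.04, 0.999, 0.0], [0.0, 0.0, -1.0]]
ft_force: [-0.2, -0.3, -1.4]
grip_width: 0.0156
```

Emit:
{"api": "play_rows", "payload": {"targets": "0 0 0.0005 0 1; 0 0 0.001 0 1; 0 0 0.0015 0 1"}}

```text
time_s: 12.8
position: [0.5328, -0.1112, 0.1573]
tool_rot: [[-0.999, 0.04, 0.0], [0.04, 0.999, -0.0], [-0.0, -0.0, -1.0]]
ft_force: [0.1, -0.8, -0.1]
grip_width: 0.0152
```

Emit:
{"api": "play_rows", "payload": {"targets": "0 0 0.0005 0 1; 0 0 0.001 0 1; 0 0 0.0015 0 1"}}

```text
time_s: 13.1
position: [0.5328, -0.1112, 0.1558]
tool_rot: [[-0.999, 0.04, 0.0], [0.04, 0.999, -0.0], [-0.0, -0.0, -1.0]]
ft_force: [0.1, -1.1, -0.4]
grip_width: 0.0153
```

Free descent. Floor expected at about z=0.151.

Emit:
{"api": "play_rows", "payload": {"targets": "0 0 0.0005 0 1; 0 0 0.001 0 1; 0 0 0.0015 0 1; 0 0 0.002 0 1; 0 0 0.0025 0 1"}}

```text
time_s: 13.6
position: [0.5328, -0.1112, 0.1533]
tool_rot: [[-0.999, 0.04, -0.0], [0.04, 0.999, 0.0], [0.0, 0.0, -1.0]]
ft_force: [-0.5, 0.1, -0.6]
grip_width: 0.0151
```

Emit:
{"api": "play_rows", "payload": {"targets": "0 0 0.0004 0 1; 0 0 0.0008 0 1; 0 0 0.0012 0 1; 0 0 0.0015 0 1"}}

```text
time_s: 14.0
position: [0.5328, -0.1112, 0.1518]
tool_rot: [[-0.999, 0.04, -0.0], [0.04, 0.999, -0.0], [0.0, -0.0, -1.0]]
ft_force: [0.6, 0.8, -1.2]
grip_width: 0.0155
```

Emit:
{"api": "play_rows", "payload": {"targets": "0 0 0.0003 0 1; 0 0 0.0005 0 1; 0 0 0.0005 0 1"}}

```text
time_s: 14.3
position: [0.5327, -0.1112, 0.1513]
tool_rot: [[-0.999, 0.04, -0.0], [0.04, 0.999, 0.0], [0.0, 0.0, -1.0]]
ft_force: [-0.4, 0.3, -1.1]
grip_width: 0.0155
```

Emit:
{"api": "play_rows", "payload": {"targets": "0 0 0.0003 0 1; 0 0 0.0005 0 1; 0 0 0.0005 0 1"}}

```text
time_s: 14.6
position: [0.5328, -0.1112, 0.151]
tool_rot: [[-0.999, 0.04, 0.0], [0.04, 0.999, -0.0], [-0.0, -0.0, -1.0]]
ft_force: [-0.4, 0.1, 1.3]
grip_width: 0.0155
```

Emit:
{"api": "play_rows", "payload": {"targets": "0 0 0.0002 0 1; 0 0 0.0002 0 1"}}

```text
time_s: 14.8
position: [0.5328, -0.1112, 0.151]
tool_rot: [[-0.999, 0.04, 0.0], [0.04, 0.999, -0.0], [-0.0, -0.0, -1.0]]
ft_force: [-1.6, -0.0, 4.4]
grip_width: 0.0154
```

Seated on the notch floor, 9.9 mm below the edge. I ease the press and open.

Emit:
{"api": "play_rows", "payload": {"targets": "0 0 -0.0003 0 1; 0 0 -0.0003 0 0.8; 0 0 -0.0003 0 0.7; 0 0 -0.0003 0 0.6; 0 0 -0.0003 0 0.5", "force": 20}}

```text
time_s: 15.3
position: [0.5328, -0.1112, 0.1508]
tool_rot: [[-0.999, 0.04, -0.0], [0.04, 0.999, 0.0], [0.0, 0.0, -1.0]]
ft_force: [-0.4, -0.8, -1.4]
grip_width: 0.0428
```

Emit:
{"api": "play_rows", "payload": {"targets": "0 0 0 0 0.4; 0 0 0 0 0.2; 0 0 0 0 0; 0 0 0 0 0; 0 0 0 0 0"}}

```text
time_s: 15.8
position: [0.5328, -0.1112, 0.1509]
tool_rot: [[-0.999, 0.04, 0.0], [0.04, 0.999, 0.0], [-0.0, 0.0, -1.0]]
ft_force: [0.2, 0.0, -0.7]
grip_width: 0.0853
```

```bash
python3 - <<'E'
from h import *
print(status.observe()['position'],status.observe()['ft_force'])
for n,c in [('side',(240,150,350,250)),('wrist',(0,0,512,384))]:
    s,d=grab(n); f=6 if n!='wrist' else 1
    a=cv2.resize(d['pixels'][c[1]:c[3],c[0]:c[2]],None,fx=f,fy=f,interpolation=2); cv2.imwrite(f'pics/e_{n}.png',a[:,:,::-1])
E
```

```text
[ 0.5327634  -0.11119563  0.15094493] [ 0.17207963  0.02446273 -0.69851802]
```

View pics/e_side.png

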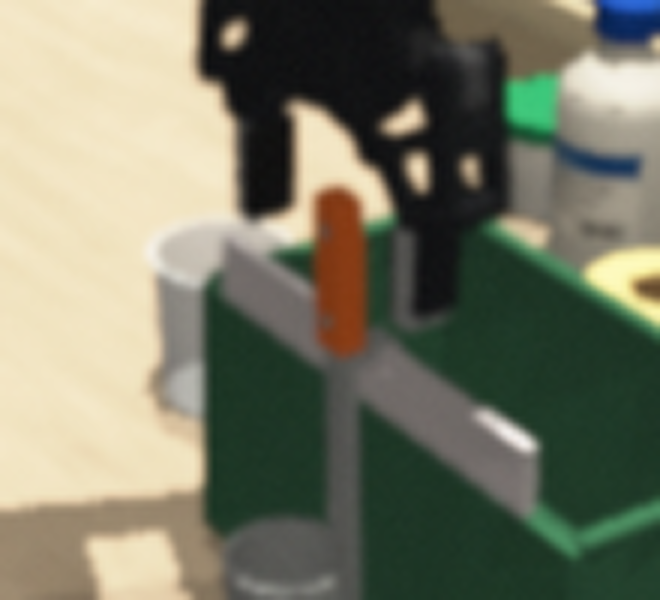

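View pics/e_wrist.png

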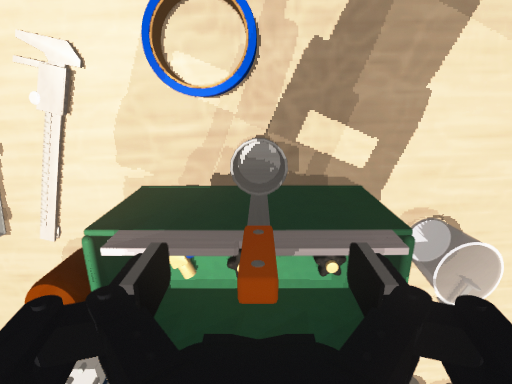

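The dipper hangs in the notch with the fingers clear: grip at (258,265) in the wrist view, hook seated at (375,360) in the side crop. I raise straight up.

Emit:
{"api": "play_rows", "payload": {"targets": "0 0 -0.01 0 0; 0 0 -0.025 0 0; 0 0 -0.045 0 0; 0 0 -0.07 0 0; 0 0 -0.1 0 0"}}

```text
time_s: 16.4
position: [0.5324, -0.111, 0.2522]
tool_rot: [[-0.999, 0.04, -0.001], [0.04, 0.999, 0.0], [0.001, 0.0, -1.0]]
ft_force: [-0.1, 0.1, 0.4]
grip_width: 0.0854
```

Emit:
{"api": "play_rows", "payload": {"targets": "0 0 0 0 0; 0 0 0 0 0; 0 0 0 0 0; 0 0 0 0 0; 0 0 0 0 0"}}

```text
time_s: 16.9
position: [0.5326, -0.1111, 0.2503]
tool_rot: [[-0.999, 0.04, -0.001], [0.04, 0.999, 0.001], [0.001, 0.001, -1.0]]
ft_force: [-1.0, 0.2, 0.9]
grip_width: 0.0853
```

```bash
python3 - <<'E'
from h import *
for n,c in [('side',(240,150,350,260)),('wrist',(0,0,512,384))]:
    s,d=grab(n); f=5 if n!='wrist' else 1
    a=cv2.resize(d['pixels'][c[1]:c[3],c[0]:c[2]],None,fx=f,fy=f,interpolation=2); cv2.imwrite(f'pics/f_{n}.png',a[:,:,::-1])
    m=orange(d);P,uv=cloud(s,d,m); g=(np.hypot(P[:,0]-.533,P[:,1]+.112)<.05)
    P=P[g];print(n,P.min(0).round(4),P.max(0).round(4)); 
    P,uv=cloud(s,d,np.ones(m.shape,bool)); near=np.hypot(P[:,0]-.528,P[:,1]+.111)<.014
    for lo,hi in [(.04,.06),(.06,.09),(.145,.165),(.165,.19)]:
        g=near&(P[:,2]>lo)&(P[:,2]<hi);print(lo,g.sum(),np.median(P[g],0).round(4) if g.sum() else '')
E
```

```text
side [ 0.5214 -0.1213  0.135 ] [ 0.5322 -0.106   0.1929]
0.04 71 [ 0.5303 -0.1109  0.051 ]
0.06 83 [ 0.5333 -0.1156  0.0757]
0.145 66 [ 0.526  -0.1177  0.1539]
0.165 90 [ 0.525  -0.1179  0.1773]
wrist [ 0.5248 -0.1176  0.1348] [ 0.5359 -0.102   0.1937]
0.04 129 [ 0.5323 -0.111   0.0528]
0.06 64 [ 0.5342 -0.1098  0.0758]
0.145 110 [ 0.5269 -0.1095  0.1557]
0.165 187 [ 0.5258 -0.1095  0.1795]
```

View pics/f_side.png

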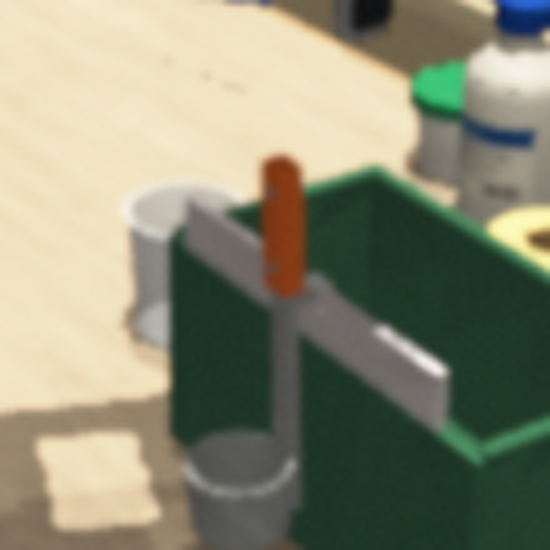

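View pics/f_wrist.png

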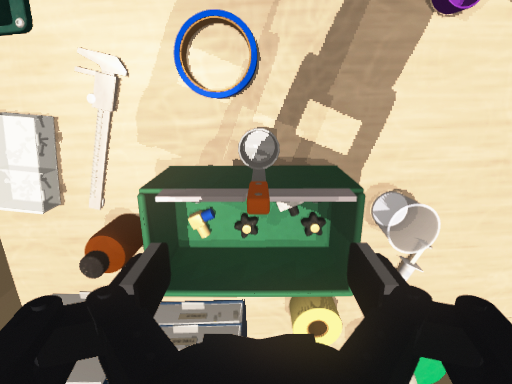

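It hangs nearly upright (about 0.05 rad), with the grip top at z 0.193 as expected for the crown 10 mm down. Bottle, beaker and tape have not visibly moved. Handing in.

```bash
python3 - <<'E'
from rig import env,status
print(env.close_job(), status.observe()['time_s'])
E
```

```text
the job is handed in; nothing more can be done
the job is handed in; nothing more can be done
```

The orange-handled steel dipper is hanging in the notch on the bin's lip, and I have handed the job in. It was done about 17 s into the run; no verdict was given.

- **What I did:** I picked the steel dipper, not the purple look-alike, and hooked it over the lip about 55 mm left of the middle. I then slid it right, pressing with about 6–7 N, slightly more than the 4 N advised. At y ≈ -0.109 the contact force vanished. I lowered it freely by 10 mm until it met the notch floor, then released it and backed off straight up.
- **Forces:** The highest contact force I read was about 10.5 N, at first touch, well under the 25 N limit.
- **Last checks:** The grip top was at z ≈ 0.193, which matches the crown sitting 10 mm below the edge. I estimated the tilt at about 0.05 rad. The gripper was clear of everything. The bottle, beaker and tape roll looked unmoved in the pictures, though I did not measure them.
- **Disagreement:** My camera estimates of the lip's middle along y differed by up to about 6 mm. I did not settle this, because the tolerances were wider than that and the notch was found by feel.

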